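# Press the lockbox lid shut until its catch takes

## Task

The lid of the grey lockbox on the shelf has been left ajar. Push it down against its rubber gasket until the sprung catch snaps over the tongue of the lid and keeps it shut by itself, with the red button standing up again. Leave the other things on the shelf where they are.

Things in the scene. Friction and masses are not known exactly. Their poses are not given: they have to be found in the camera images.
- lockbox: Grey steel box bolted to the shelf, 160 mm deep (x), 200 mm wide (y). Origin: centre of its underside; x runs from its low front (wall 83 mm high) to its high back (143 mm), z up. The shut lid slopes at 22 degrees, low at the front. In front, x = -80 to -130, y = -30 to 30 mm, is the catch housing, 70 mm high; the steel nose of the catch stands up to 92 mm high at x = -110 to -125 mm.
- ledge_edge (a point): Middle of the lower front edge of a fixed walnut-brown ledge over the lid, at (-60, 0, 240) mm in the lockbox frame. The ledge is 50 mm deep in x, 350 mm wide in y, 18 mm thick, on two posts 12 x 22 mm at x = -35, y = +-150 mm. An upright gripper at the lid's front would hit it: lean the tool 35 to 45 degrees, pointing down and towards the box's +x.
- hinge_mid (a point): Middle of the lid's hinge line, at (80, 0, 150) mm in the lockbox frame; the line is parallel to the box's y. Axes as the lockbox.
- lid_press (a point): Where to press: on the lid's flat upper face, mid-width, 18 mm from the panel's front edge. Moves with the lid. x: along the lid to the hinge; z: outward normal of the lid. Lies at (-160, 0, 6) mm from hinge_mid in these lid axes. Lid panel 178 mm long, 212 mm wide, 6 mm thick.
- lid_tongue (a point): Tip of the steel tongue, 36 mm wide, 6 mm thick, that sticks out 21 mm at the middle of the lid's front edge, at (-199, 0, 3) mm from hinge_mid in the axes of lid_press. The catch snaps over it.
- lid (a joint): Lid angle, rad: 0 = shut and caught, positive = open (to 0.6), lower stop -0.02. A stiff hinge keeps it where left above the gasket. Below 0.07 it pushes the catch aside, below 0.036 it squeezes the gasket: about 12 to 15 N at lid_press. The catch takes once the lid is pushed slightly past 0 (about -0.01); if let go before, the lid springs up to about 0.07.
- catch (a joint): Sprung steel rocker catch in rad: 0 = at rest, red button up; positive = red button pushed down and nose swung clear of the tongue, up to 0.35. The passing tongue swings it to about 0.2 and it springs back to 0 as it takes. Pushing the button down frees the lid.
- button_top (a point): Centre of the top of the round red button, 28 mm in diameter, in front of the lid, at (-130, 0, 55) mm in the lockbox frame when up. Not to be pressed for this job; keep the tool off it.
- padlock: Loose silver padlock lying flat, 45 mm wide, 82 mm long, 22 mm thick. Origin under it, near its middle.
- hinge: Loose brass butterfly hinge lying open, 60 by 60 mm, 8 mm thick at the knuckle. Origin under its middle.
- bushing: Loose black nylon bushing standing upright, 28 mm in diameter, 22 mm high. Origin: centre of its underside.
- gate_ring: Loose dark iron ring lying flat, 76 mm outside, 58 mm inside, 9 mm thick. Origin: centre of its underside.
- screwdriver: Loose screwdriver lying on the shelf to the right, away from the box, about 200 mm long, up to 35 mm thick. Origin under it.
- screw_jar: Loose glass jar, 64 mm in diameter, 75 mm high, standing on the left. Origin: centre of its underside.
- wax_tin: Loose green tin, 72 mm in diameter, 45 mm high, standing on the right. Origin: centre of its underside.

How it is judged:
At the end, for the whole second after the job is handed in: The lid is shut and held by its catch with nothing pressing on it (lid angle below 0.015 rad, at rest), and the red button is up again (catch below 0.05 rad) (value of joint lid below 0.015 rad and value of joint catch below 0.05 rad and velocity of joint lid between -0.02 and 0.02 rad/s); the robot touches nothing.
It fails at once if one of the loose things on the shelf is moved more than 30 mm (distance of any of padlock, hinge, bushing, gate_ring, screwdriver, screw_jar, wax_tin from where it was at the start of the episode above 0.03 m).
It also fails if it takes over 35 s, if anything falls off the work surface, if the arm or the gripper's body presses on something with over 40 N, if the wrist force passes 120 N, or if a joint passes its speed limit or range.

## Robot

A 6-joint arm with a two-finger parallel gripper is mounted at the origin on the work surface. World frame = base frame: x ahead of the robot, y to its left, z up, the work surface at z = 0. Lengths are in m, angles in rad, forces in N, time in s.
With the tool pointing down it reaches from about 0.3 to 0.875 m from the base axis. Payload 6.4 kg.
Tool frame: the origin (TCP) lies on the front face of the gripper's body, between the roots of the fingers; the fingertips stand 73 mm ahead of it and the grasp point (between the pads) lies ctrl.pinch_z ahead of it (ctrl.pinch_z is the distance from the TCP to the grasp point, in m); z points along the fingers, x is the direction in which the jaws open and shut, and the axes are right-handed (so a half turn about z gives the same grasp; the last joint's range is limited). The gripper opens to 85 mm and grips with 20 to 120 N. Pads are 22 mm wide; open, the fingers measure 114 mm over their backs; the gripper's body (76 mm by 85 mm) begins 54 mm behind the grasp point. The pads swing forward as they close: fully open they stand 13 mm farther back than shut.
Start: joints at [-1.385, 0.181, 1.607, -0, 1.354, -0.206], TCP at [0.22, -0.531, 0.304] pointing down, gripper open.
Joint ranges: [-2.99, 2.99], [-0.89, 2.07], [0.3, 2.58], [-1.14, 4.28], [0, 2.63], [-3.12, 3.12]. Speed limits (rad/s): [2.57, 2.57, 3.01, 3.14, 3.14, 3.14].

## Interface

Orientations are given as a unit quaternion [w, x, y, z].
In Python, from bench import ctrl gives the robot as it stands.
- The arm moves only by the tool move_arm, never from a script. Its argument "rows" is text: rows parted by semicolons, each of 7 numbers parted by spaces: the shift along the tool's x, y, z in cm, then the turn, a rotation vector about the tool's x, y, z in degrees, then the opening, from 0 (shut) to 1 (fully open). In form: x y z rx ry rz grip; .... A call has 1 to 20 rows; each row shifts and turns the commanded pose from where the row before left it, along the tool's axes as they then stand; what a row does not reach is not made up. A row lasts 1/10 s, in which the tool goes at most 50 mm and 8.59 degrees, less where a joint would pass 70% of its speed; a pose out of reach is approached as far as the arm can. A call with a gripper value outside its range is refused whole. The fingers move at their own pace and stop on an object; the grip force is fixed at half the most. Time passes only in rows, so rows that do not move let the fingers close. It gives the time, the measured TCP pose, the force and the opening at its end, in the units of the state.
- ctrl.get_obs(): the state, without advancing time (a new reading comes with each control period).
- ctrl.camera(name): name is "scene" or "top" or "wrist"; returns a dict with "color" (480x640x3 uint8, blue, green, red), "fx", "fy", "cx", "cy" (pixels), "rvec" (rotation vector, rad) and "tvec" (3), from world to camera coordinates, as OpenCV has them. Camera axes: x right, y down, z forward; pixel columns grow to the right and rows downward; lengths in m; the calibration is good to about 2 mm. A picture is of the moment at which its call begins. There is no depth.
- ctrl.hand_in(): hands the job in, once; it reports no verdict.
Trained networks look in the newest picture that a camera, given by its name, has taken for a name from the list of things; names that differ only in an ending like _2 or _b are one class to them, and where a whole thing is asked for, a point or a joint stands for the part that bears it (a point fixed in the world has none). Each returns a list of dicts, best first, with "confidence" (0 to 1); they miss things now and then, are a little off and sometimes report something else, mostly with a low value. They report only what shows in the picture. A call takes as long as a camera call.
- ctrl.look_for(camera, query): "bbox" ([left, top, right, bottom] in pixels, round what is visible of it).
- ctrl.trace(camera, query): "region" (480x640 bool, what is visible of it) and "bbox" ([left, top, right, bottom] in pixels, round what is visible of it).
The state is a dict: "time_s": time; "q": joint angles; "dq": joint speeds; "joint_efforts": joint torques, N m; "eef_pos": TCP position; "eef_rot": TCP orientation; "wrist_force": force on the tool from outside, world axes, zero at the start; "torque": the same for the moment, N m; "opening": opening from 0.0 (shut) to 1.0 (fully open).
Only numpy, scipy, OpenCV 4.12 (cv2) and the standard library are available. Lean on these libraries where they do the work, as an engineer would, in place of code of your own. Each camera call takes 0.05 s, during which the arm holds its last target.

## Working session

There is one attempt and no reset: what is moved stays moved. The work goes in short steps, Python scripts to look and compute and a tool call to move; the robot and the scene stay as the last step left them, time stands still between calls to the robot, and variables do not carry over. Pictures are saved under pics/ and viewed, and the job is handed in when it is done.

Besides the shell and the picture viewer there is one more tool, called as a command line: name --argument value ..., lists and objects as JSON in quotes. move_arm: Moves the arm, as the interface text tells. Its arguments: {"type":"object","properties":{"rows":{"type":"string"}},"required":["rows"]}

```bash
mkdir -p pics; ls
python3 - <<'E'
from bench import ctrl
import cv2,numpy as np
o=ctrl.get_obs(); print({k:np.round(v,3).tolist() for k,v in o.items()}, ctrl.pinch_z)
for n in ["scene","top","wrist"]:
    c=ctrl.camera(n); cv2.imwrite(f"pics/{n}0.png",c["color"]); print(n,[np.round(c[k],3).tolist() for k in("fx","fy","cx","cy","rvec","tvec")])
    for q in ["lockbox","button_top","lid_press","lid_tongue","hinge_mid","ledge_edge","lid","catch"]:
        try: print(q,[(np.round(d["bbox"]).tolist(),round(float(d["confidence"]),2)) for d in ctrl.look_for(n,q)][:2])
        except Exception as e: print(q,e)
E
```

```text
pics
{'time_s': 0.0, 'q': [-1.385, 0.182, 1.608, 0.0, 1.354, -0.206], 'dq': [0.0, -0.001, -0.0, -0.001, -0.0, 0.0], 'joint_efforts': [-0.001, -44.488, -35.134, -0.0, 0.009, -0.0], 'eef_pos': [0.22, -0.531, 0.303], 'eef_rot': [-0.001, 0.831, -0.556, -0.001], 'wrist_force': [0.374, -0.54, -0.707], 'torque': [-0.007, 0.016, -0.004], 'opening': 0.999} 0.0539
scene [595.588, 595.588, 327.567, 229.549, [2.803, -0.261, 0.043], [-0.54, 0.118, 2.149]]
lockbox [([316.0, 140.0, 384.0, 257.0], 0.96), ([318.0, 162.0, 383.0, 233.0], 0.17)]
button_top [([312.0, 209.0, 323.0, 215.0], 0.54)]
lid_press [([321.0, 163.0, 383.0, 232.0], 0.6), ([290.0, 181.0, 305.0, 200.0], 0.45)]
lid_tongue [([320.0, 170.0, 376.0, 231.0], 0.62)]
hinge_mid [([312.0, 139.0, 382.0, 260.0], 0.79)]
ledge_edge [([313.0, 139.0, 382.0, 258.0], 0.81)]
lid [([319.0, 166.0, 382.0, 230.0], 0.87)]
catch []
top [487.241, 487.241, 310.089, 240.673, [2.088, -2.144, 0.227], [-0.045, 0.593, 1.354]]
lockbox [([189.0, 179.0, 327.0, 269.0], 0.9)]
button_top [([257.0, 258.0, 270.0, 276.0], 0.43)]
lid_press [([221.0, 184.0, 301.0, 257.0], 0.83), ([212.0, 272.0, 238.0, 297.0], 0.25)]
lid_tongue [([221.0, 182.0, 299.0, 258.0], 0.95), ([478.0, 268.0, 504.0, 292.0], 0.18)]
hinge_mid [([186.0, 182.0, 328.0, 268.0], 0.65), ([183.0, 240.0, 195.0, 244.0], 0.55)]
ledge_edge [([188.0, 183.0, 328.0, 270.0], 0.56)]
lid [([224.0, 186.0, 300.0, 256.0], 0.91), ([477.0, 264.0, 504.0, 292.0], 0.72)]
catch [([258.0, 258.0, 271.0, 269.0], 0.51)]
wrist [391.611, 391.611, 324.564, 240.296, [-2.406, 1.612, 0.23], [-0.574, -0.036, 0.379]]
lockbox []
button_top []
lid_press []
lid_tongue []
hinge_mid []
ledge_edge []
lid []
catch []
```

Run:
```python
import cv2
a=cv2.imread("pics/scene0.png")[120:300,220:460]; cv2.imwrite("pics/s0c.png",cv2.resize(a,(800,600),interpolation=cv2.INTER_CUBIC))
a=cv2.imread("pics/top0.png")[150:330,150:390]; cv2.imwrite("pics/t0c.png",cv2.resize(a,(800,600),interpolation=cv2.INTER_CUBIC))
```

```text
(no output)
```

View pics/scene0.png

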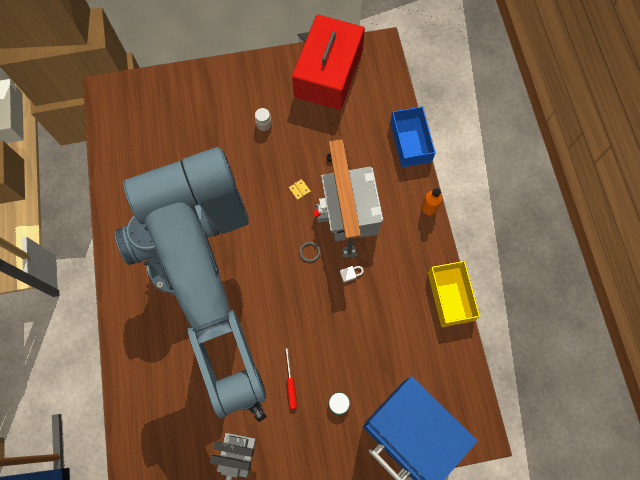

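View pics/top0.png

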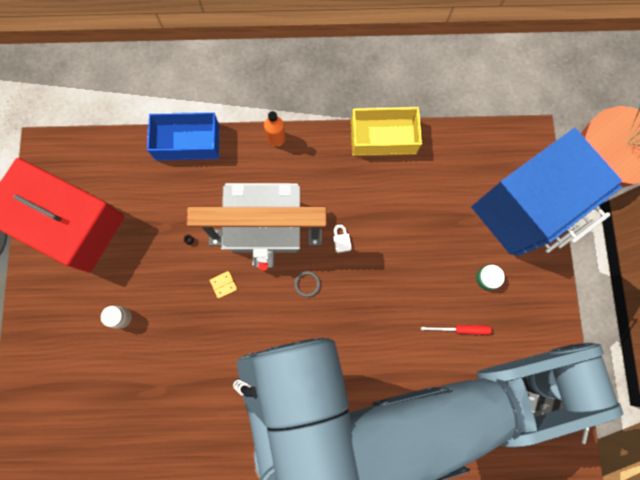

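View pics/wrist0.png

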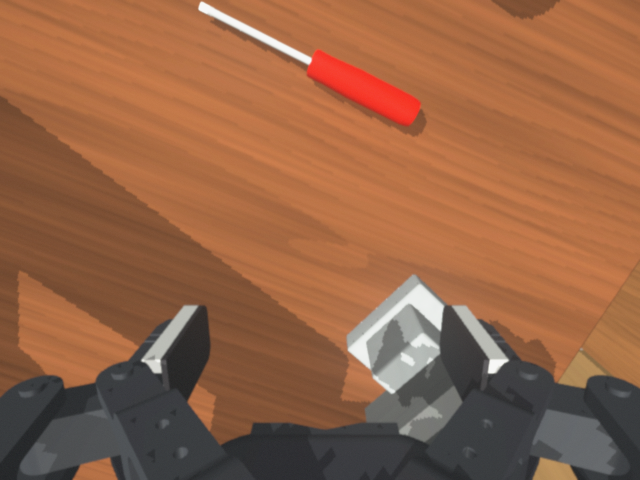

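```bash
sleep 1
```

```text
(no output)
```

View pics/s0c.png

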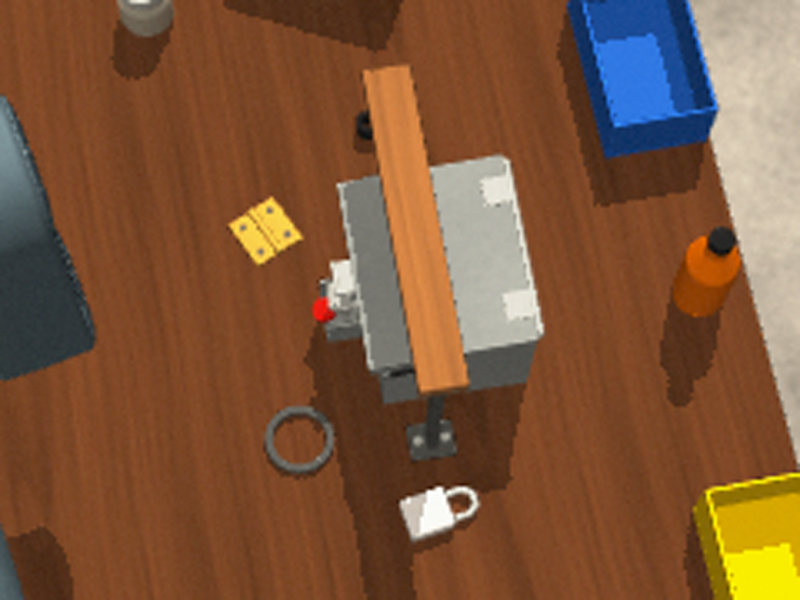

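View pics/t0c.png

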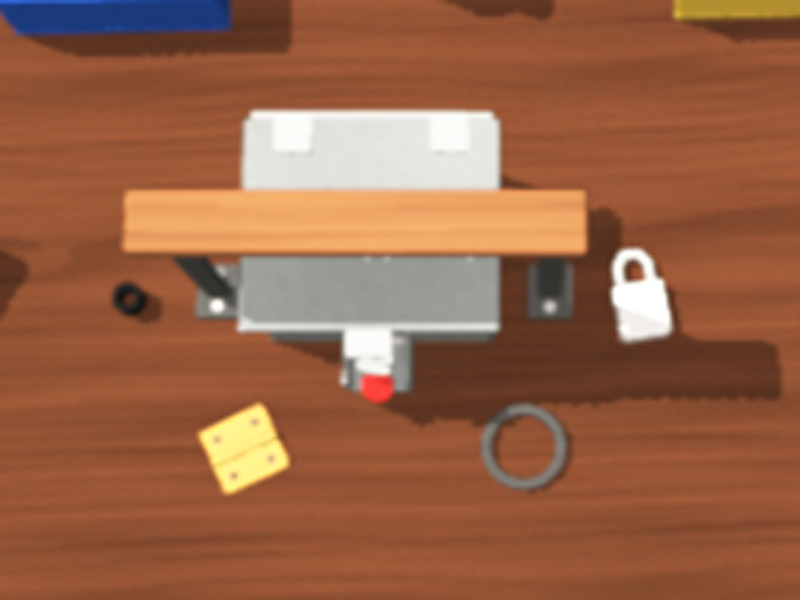

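The scene picture shows the box at about (350,200), with the ledge running across it from (337,142) to (358,236) and the red button at (317,213). In the top view the lid's front edge is at row ~249, columns 222–300, and the button is at (263,266). I'll fit the box pose and lid angle to these points.

```bash
cat > h.py <<'E'
import numpy as np,cv2
from scipy.spatial.transform import Rotation as R
from scipy.optimize import least_squares
A=np.deg2rad(22)
def lidpt(p,a):  # lid axes -> box frame, mm ; a=open angle
    # closed: lid x axis points to hinge (up slope)
    t=A-a
    ex=np.array([np.cos(t),0,np.sin(t)]); ez=np.array([-np.sin(t),0,np.cos(t)])
    return np.array([80,0,150.])+ex*p[0]+np.array([0,1,0])*p[1]+ez*p[2]
def b2w(p,P): # box mm -> world m
    x,y,yaw=P[:3]; c,s=np.cos(yaw),np.sin(yaw)
    p=np.asarray(p)/1000.
    return np.array([x+c*p[0]-s*p[1],y+s*p[0]+c*p[1],p[2]])
def proj(c,w):
    K=np.array([[c["fx"],0,c["cx"]],[0,c["fy"],c["cy"]],[0,0,1.]])
    return cv2.projectPoints(np.atleast_2d(w).astype(float),np.array(c["rvec"],float),np.array(c["tvec"],float),K,None)[0].reshape(-1,2)
E
cat > fit.py <<'E'
from bench import ctrl
from h import *
cs={n:ctrl.camera(n) for n in("top","scene")}
for n,c in cs.items():
    print(n,"cam pos",-R.from_rotvec(np.ravel(c["rvec"])).as_matrix().T@np.ravel(c["tvec"]))
T=[('B',(-10,175,258),(124,191)),('B',(-10,-175,258),(586,191)),
('L',(0,106,6),(247,111)),('L',(0,-106,6),(496,111)),('L',(-178,106,6),(238,328)),('L',(-178,-106,6),(500,328)),('B',(-130,0,55),(377,388))]
S=[('B',(-60,175,258),(364,72)),('B',(-10,175,258),(411,66)),('B',(-10,-175,258),(467,385)),('B',(-60,-175,258),(422,391)),
('L',(-178,106,6),(338,185)),('L',(-178,-106,6),(371,370)),('L',(0,106,6),(507,155)),('L',(0,-106,6),(543,333)),('B',(-130,0,55),(324,310))]
D=[("top",k,p,np.array(u)/3.3333+[150,150]) for k,p,u in T]+[("scene",k,p,np.array(u)/3.3333+[220,120]) for k,p,u in S]
def res(P):
    return np.concatenate([proj(cs[n],b2w(lidpt(p,P[3]) if k=='L' else p,P))[0]-u for n,k,p,u in D])
r=least_squares(res,[0.7,0.1,0,0.2],loss="soft_l1")
print(np.round(r.x,4)); 
for d,e in zip(D,res(r.x).reshape(-1,2)): print(d[0],d[1],d[2],np.round(e,1))
P=r.x; np.save("P.npy",P)
print("press",b2w(lidpt((-160,0,6),P[3]),P))
E
python3 fit.py
```

```text
top cam pos [ 0.30135367 -0.04607027  1.4470325 ]
scene cam pos [ 0.42418272 -0.66903803  2.07231771]
[ 0.6551  0.0727 -0.0264  0.287 ]
top B (-10, 175, 258) [ 0.7 -2.1]
top B (-10, -175, 258) [ 0.5 -2. ]
top L (0, 106, 6) [-0.7  1. ]
top L (0, -106, 6) [1.  1.1]
top L (-178, 106, 6) [ 0.7 -0.1]
top L (-178, -106, 6) [-0.3 -0.1]
top B (-130, 0, 55) [ 0.3 -1.7]
scene B (-60, 175, 258) [-0.5 -1. ]
scene B (-10, 175, 258) [-0.1 -1.3]
scene B (-10, -175, 258) [ 1.3 -0.3]
scene B (-60, -175, 258) [-0.5  0.3]
scene L (-178, 106, 6) [-0.2 -0.5]
scene L (-178, -106, 6) [-0.5  0.1]
scene L (0, 106, 6) [-1.3 -0.8]
scene L (0, -106, 6) [-0.9  1.8]
scene B (-130, 0, 55) [-0.  -0.6]
press [0.57531569 0.07485102 0.14048825]
```

```bash
cat > ov.py <<'E'
from h import *
def draw(c,P,s,x0,y0,w,h):
    im=cv2.resize(c["color"][y0:y0+h,x0:x0+w],(w*s,h*s),interpolation=cv2.INTER_CUBIC)
    def ln(pts,col):
        u=proj(c,np.array([b2w(p,P) for p in pts])); u=((u-[x0,y0]+.5)*s).round().astype(int)
        cv2.polylines(im,[u.reshape(-1,1,2)],True,col,1)
    L=lambda x,y,z:lidpt((x,y,z),P[3])
    ln([(-60,175,258),(-10,175,258),(-10,-175,258),(-60,-175,258)],(255,255,0))
    ln([(-60,175,240),(-60,-175,240)],(255,255,0))
    for z in(0,6): ln([L(-178,106,z),L(0,106,z),L(0,-106,z),L(-178,-106,z)],(0,255,0))
    ln([L(-199,18,6),L(-178,18,6),L(-178,-18,6),L(-199,-18,6)],(0,255,255))
    ln([(-80,-100,0),(-80,100,0),(80,100,0),(80,-100,0)],(255,0,255))
    ln([(-80,-30,70),(-80,30,70),(-130,30,70),(-130,-30,70)],(255,0,0))
    ln([(-130+14*np.cos(t),14*np.sin(t),55) for t in np.linspace(0,6.28,20)],(0,0,0))
    for sy in(150,-150): ln([(-41+dx,sy+dy,0) for dx,dy in((0,-11),(12,-11),(12,11),(0,11))],(0,128,255))
    return im
E
python3 - <<'E'
from bench import ctrl
from ov import *
P=np.load("P.npy")
cv2.imwrite("pics/ovt.png",draw(ctrl.camera("top"),P,4,170,160,200,150))
cv2.imwrite("pics/ovs.png",draw(ctrl.camera("scene"),P,5,280,130,130,120))
E
```

```text
(no output)
```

View pics/ovt.png

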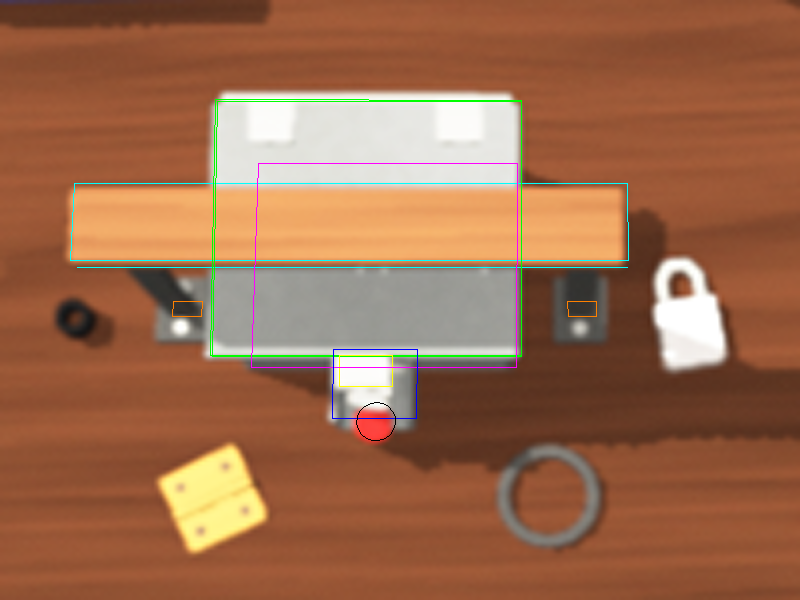

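View pics/ovs.png

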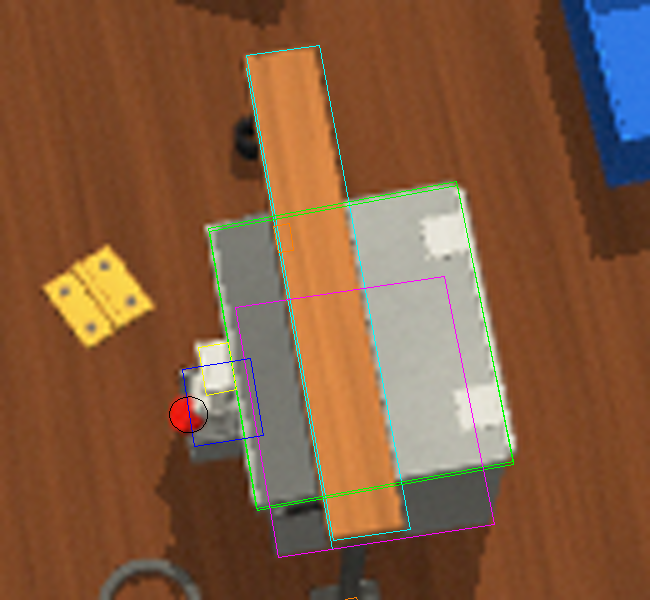

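```bash
cat > plan.py <<'E'
from bench import ctrl
from h import *
P=np.load("P.npy")
def pose(edge_lid, a, lean=40, back=0.0, tip=0.073, half=0.011):
    """TCP pose whose finger lower tip edge sits at lid point (lid axes, mm) for lid angle a"""
    c=b2w(lidpt(edge_lid,a),P); yaw=P[2]; l=np.deg2rad(lean)
    f=np.array([np.cos(yaw),np.sin(yaw),0]); u=np.array([0,0,1.])
    z=f*np.sin(l)-u*np.cos(l); n=f*np.cos(l)+u*np.sin(l)
    x=-np.array([-np.sin(yaw),np.cos(yaw),0]); y=np.cross(z,x)
    return c+n*half-z*(tip+back), R.from_matrix(np.stack([x,y,z],1))
def cur():
    o=ctrl.get_obs(); w,a,b,c=o["eef_rot"]; return np.array(o["eef_pos"]),R.from_quat([a,b,c,w])
def delta(p0,r0,p1,r1):
    return r0.inv().apply(p1-p0)*100, np.rad2deg((r0.inv()*r1).as_rotvec())
E
python3 - <<'E'
from plan import *
p0,r0=cur()
c=ctrl.camera("wrist"); cp=-R.from_rotvec(np.ravel(c["rvec"])).as_matrix().T@np.ravel(c["tvec"])
print("cam in tool",r0.inv().apply(cp-p0))
p1,r1=pose((-160,0,6),P[3],back=0.08)
print(p0,p1); print(delta(p0,r0,p1,r1))
print("tool y at goal",r1.apply([0,1,0]))
E
```

```text
cam in tool [-0.00072073 -0.07148349 -0.07032866]
[ 0.21958538 -0.53144153  0.30389027] [0.48542701 0.07722463 0.26476372]
(array([-46.1035201 , -47.81136675,   3.91282888]), array([39.40461853,  8.36123067, 22.97411144]))
tool y at goal [-0.76577751  0.02022127 -0.64278761]
```

```bash
sed -i 's/x=-np.array(\[-np.sin(yaw)/x=np.array([-np.sin(yaw)/' plan.py
python3 - <<'E'
from plan import *
p0,r0=cur()
p1,r1=pose((-160,0,6),P[3],back=0.08)
rv=R.from_euler('z',-80,degrees=True)
ra=r0*rv
print("after -80 about z:",delta(p0,ra,p1,r1)[0])
E
```

```text
after -80 about z: [ 39.07880835 -53.70757418   3.91132804]
```

move_arm --rows "0 0 0 0 0 -8 0;0 0 0 0 0 -8 0;0 0 0 0 0 -8 0;0 0 0 0 0 -8 0;0 0 0 0 0 -8 0;0 0 0 0 0 -8 0;0 0 0 0 0 -8 0;0 0 0 0 0 -8 0;0 0 0 0 0 -8 0;0 0 0 0 0 -8 0;0 0 0 0 0 0 0"

```text
time_s: 2.7
eef_pos: [0.2196, -0.5314, 0.3039]
eef_rot: [-0.0, 0.994, 0.109, -0.0]
wrist_force: [-0.6, -0.7, 0.1]
opening: 0.003
```

move_arm --rows "2.6 -3.6 0 0 0 0 0;2.6 -3.6 0 0 0 0 0;2.6 -3.6 0 0 0 0 0;2.6 -3.6 0 0 0 0 0;2.6 -3.6 0 0 0 0 0;2.6 -3.6 0 0 0 0 0;2.6 -3.6 0 0 0 0 0;2.6 -3.6 0 0 0 0 0;2.6 -3.6 0 0 0 0 0;2.6 -3.6 0 0 0 0 0;2.6 -3.6 0 0 0 0 0;2.6 -3.6 0 0 0 0 0;2.6 -3.6 0 0 0 0 0;2.6 -3.6 0 0 0 0 0;0 0 0 0 0 0 0;0 0 0 0 0 0 0"

```text
time_s: 4.3
eef_pos: [0.4664, 0.0401, 0.3038]
eef_rot: [0.0, 0.994, 0.108, -0.0]
wrist_force: [-0.0, 0.1, 0.3]
opening: 0.002
```

Run:
```python
from plan import *
p0,r0=cur(); print(p0,r0.as_matrix().round(3).tolist(),np.round(ctrl.get_obs()["q"],3))
p1,r1=pose((-160,0,6),P[3],back=0.08)
print(p1,delta(p0,r0,p1,r1))
print("euler zx",(r0.inv()*r1).as_euler('ZXY',degrees=True))
```

```text
[0.46637197 0.04014977 0.30377993] [[0.976, 0.216, -0.0], [0.216, -0.976, -0.0], [-0.0, 0.0, -1.0]] [-0.168 -0.065  1.866 -0.     1.341 -0.386]
[0.48542701 0.07722463 0.26476372] (array([ 2.66196014, -3.2101801 ,  3.89971336]), array([-33.87127022,  26.50295531, -72.72414662]))
euler zx [-7.60215425e+01 -4.00245046e+01  2.26034271e-02]
```

move_arm --rows "0 0 0 0 0 -8 0;0 0 0 0 0 -8 0;0 0 0 0 0 -8 0;0 0 0 0 0 -8 0;0 0 0 0 0 -8 0;0 0 0 0 0 -8 0;0 0 0 0 0 -8 0;0 0 0 0 0 -8 0;0 0 0 0 0 -8 0;0 0 0 0 0 -4 0;0 0 0 -8 0 0 0;0 0 0 -8 0 0 0;0 0 0 -8 0 0 0;0 0 0 -8 0 0 0;0 0 0 -8 0 0 0;0 0 0 0 0 0 0;0 0 0 0 0 0 0"

```text
time_s: 6.0
eef_pos: [0.4661, 0.0381, 0.3041]
eef_rot: [0.245, 0.675, 0.655, 0.238]
wrist_force: [-0.2, -0.7, 0.7]
opening: 0.001
```

Run:
```python
from plan import *
from ov import draw
p0,r0=cur(); print(p0,np.round(ctrl.get_obs()["q"],3))
p1,r1=pose((-160,0,6),P[3],back=0.08)
print(p1,delta(p0,r0,p1,r1))
for n in("wrist",):
    c=ctrl.camera(n); cv2.imwrite("pics/w1.png",c["color"]); cv2.imwrite("pics/w1o.png",draw(c,P,1,0,0,640,480))
```

```text
[0.46607534 0.03809733 0.30413172] [-0.25  -0.439  2.274  0.238  0.637 -1.934]
[0.48542701 0.07722463 0.26476372] (array([ 3.96771002, -1.12993361,  4.18727316]), array([-0.13573556,  0.11912128, -0.17513905]))
```

View pics/w1.png

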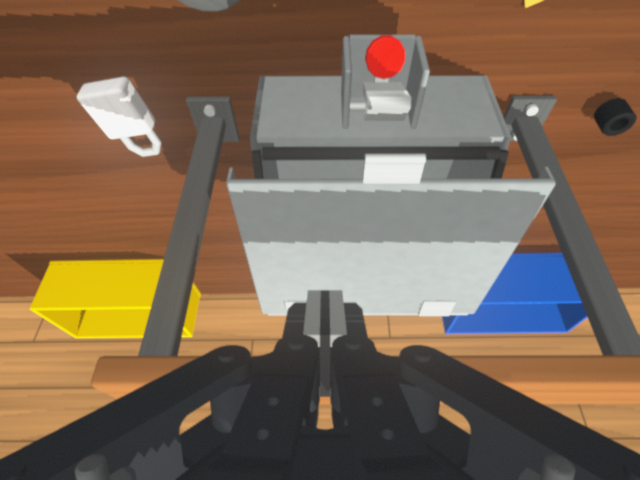

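View pics/w1o.png

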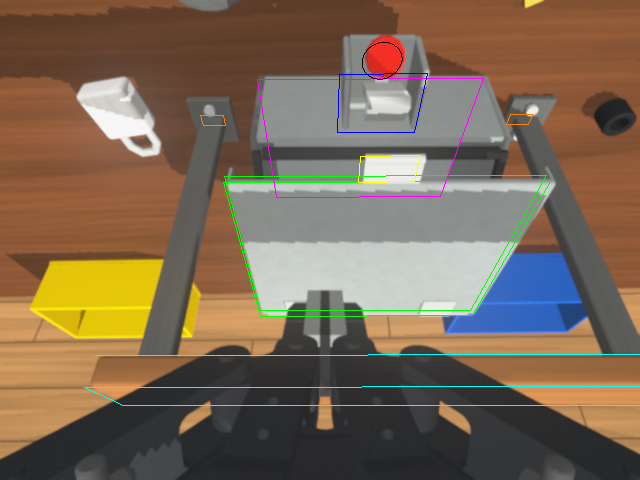

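The wrist view shows the lid's front edge at row ~180, columns 230–552. The tongue is at (394,168), the nose at (388,102) and the button at (385,57). The model overlay agrees to about 4 px (2–3 mm in y), so I'll shift the model by +2 mm in y and move in.

move_arm --rows "1.4 -0.4 1.4 0 0 0 0;1.4 -0.4 1.4 0 0 0 0;1.4 -0.3 1.4 0 0 0 0;0 0 1.5 0 0 0 0;0 0 1.5 0 0 0 0;0 0 1 0 0 0 0;0 0 0 0 0 0 0;0 0 0 0 0 0 0"

```text
time_s: 6.85
eef_pos: [0.5126, 0.0798, 0.2343]
eef_rot: [0.245, 0.674, 0.655, 0.238]
wrist_force: [-0.8, 0.2, -0.4]
opening: -0.0
```

Run:
```python
from plan import *
from ov import draw
P[1]+=0.002; np.save("P.npy",P)
o=ctrl.get_obs(); p0,r0=cur(); print(p0,np.round(o["q"],3),o["wrist_force"])
p1,r1=pose((-160,0,6),P[3]); print(p1,delta(p0,r0,p1,r1))
for a in (0.2,0.1,0.04,0,-0.015):
    p2,_=pose((-160,0,6),a); print(a,p2,r1.inv().apply(p2-p1)*100)
c=ctrl.camera("wrist"); cv2.imwrite("pics/w2.png",draw(c,P,1,0,0,640,480))
c=ctrl.camera("scene"); cv2.imwrite("pics/s2.png",cv2.resize(c["color"][100:280,220:460],(800,600)))
```

```text
[0.51261591 0.07979445 0.23427272] [-0.096 -0.147  2.222  0.122  0.373 -1.737] [-0.80851358  0.2324821  -0.35062842]
[0.5368321  0.07786722 0.20348016] (array([-0.12663922, -0.11574238,  3.91838838]), array([-0.07524522,  0.03196904, -0.04536319]))
0.2 [0.5382637  0.07782942 0.18962083] [ 2.38706173e-16 -7.81155077e-01  1.15373987e+00]
0.1 [0.54138715 0.07774694 0.17392422] [-7.51312310e-16 -1.55076009e+00  2.55701194e+00]
0.04 [0.5440083  0.07767773 0.16468373] [ 4.89255701e-16 -1.94386584e+00  3.43341769e+00]
0 [0.5460615  0.07762351 0.15861796] [ 4.41414183e-16 -2.17642684e+00  4.03010580e+00]
-0.015 [0.54689373 0.07760153 0.1563652 ] [ 4.50209063e-17 -2.25745632e+00  4.25619017e+00]
```

View pics/w2.png

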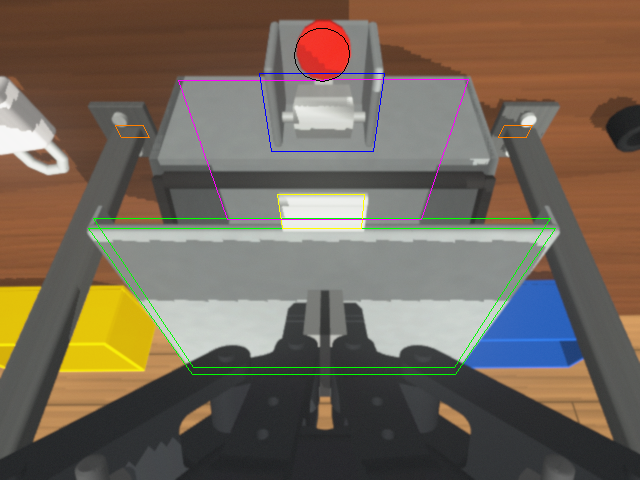

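View pics/s2.png

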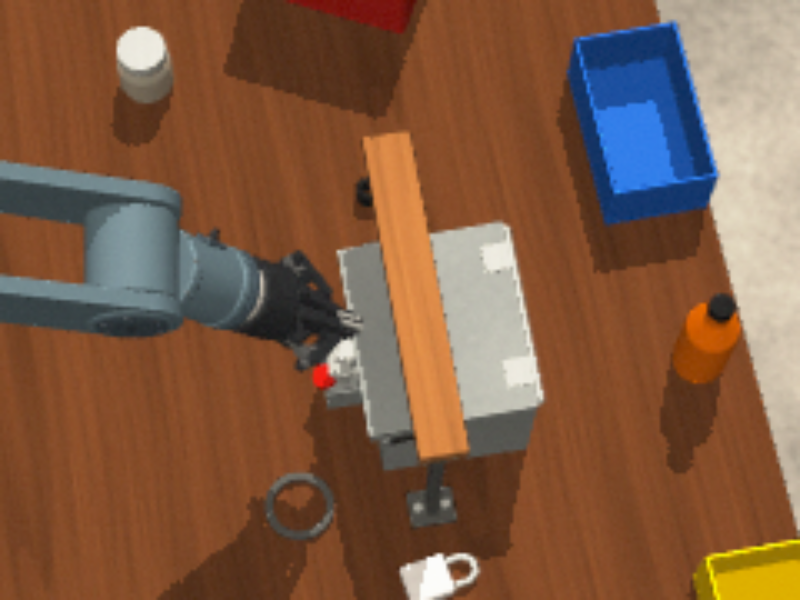

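Both views show the fingertip in front of the ledge, over the lid at (325,292) in the wrist picture and clear of the button and nose. Next I'll move forward slowly until it touches.

move_arm --rows "0 0 0.5 0 0 0 0;0 0 0.5 0 0 0 0;0 0 0.5 0 0 0 0;0 0 0.5 0 0 0 0;0 0 0.5 0 0 0 0;0 0 0 0 0 0 0;0 0 0 0 0 0 0"

```text
time_s: 7.65
eef_pos: [0.5278, 0.0795, 0.2145]
eef_rot: [0.245, 0.673, 0.655, 0.238]
wrist_force: [-0.9, -0.8, 0.1]
opening: 0.001
```

move_arm --rows "0 0 0.3 0 0 0 0;0 0 0.3 0 0 0 0;0 0 0.3 0 0 0 0;0 0 0 0 0 0 0"

```text
time_s: 8.05
eef_pos: [0.5337, 0.0793, 0.2076]
eef_rot: [0.245, 0.673, 0.655, 0.238]
wrist_force: [-0.6, 0.1, 0.5]
opening: 0.002
```

move_arm --rows "0 0 0.2 0 0 0 0;0 0 0.2 0 0 0 0;0 0 0 0 0 0 0"

```text
time_s: 8.35
eef_pos: [0.5362, 0.0793, 0.2047]
eef_rot: [0.245, 0.673, 0.655, 0.238]
wrist_force: [-0.3, -0.0, 1.0]
opening: -0.005
```

move_arm --rows "0 -0.2 0.3 0 0 0 0;0 -0.2 0.3 0 0 0 0;0 -0.2 0.3 0 0 0 0;0 -0.2 0.3 0 0 0 0;0 0 0 0 0 0 0"

```text
time_s: 8.85
eef_pos: [0.5374, 0.0793, 0.1897]
eef_rot: [0.245, 0.674, 0.656, 0.238]
wrist_force: [-0.2, -0.2, -0.2]
opening: -0.003
```

Run:
```python
from plan import *
from ov import draw
print(ctrl.get_obs()["wrist_force"])
c=ctrl.camera("wrist"); P[3]=.2; cv2.imwrite("pics/w3.png",draw(c,P,1,0,0,640,480))
```

```text
[-0.15613213 -0.18461085 -0.20107227]
```

View pics/w3.png

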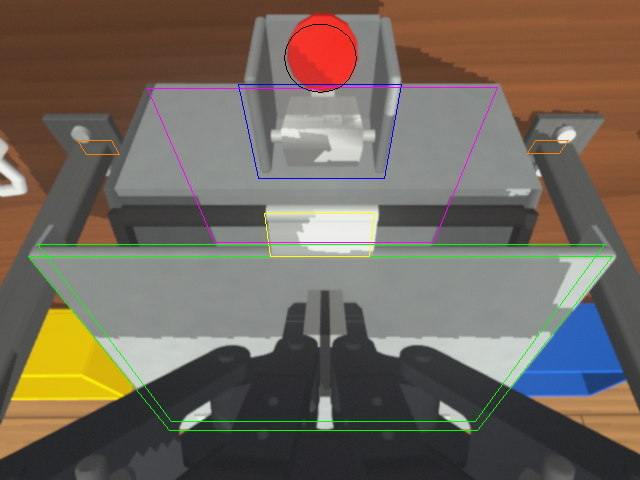

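Run:
```python
from plan import *
from ov import draw
c=ctrl.camera("wrist"); ims=[]
for a in(.287,.24,.2): P[3]=a; ims.append(draw(c,P,1,0,190,640,90))
cv2.imwrite("pics/w3b.png",np.vstack(ims))
```

```text
(no output)
```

View pics/w3b.png

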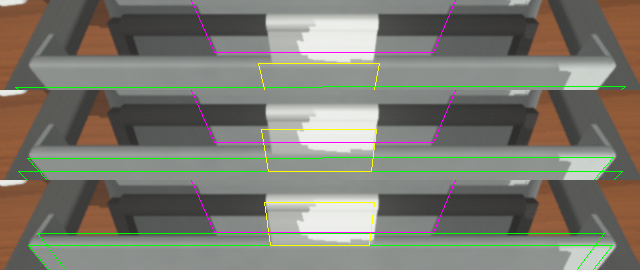

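The lid now overlays best at about 0.20 rad, so it is following the finger. I'll continue along the arc.

move_arm --rows "0 -0.2 0.3 0 0 0 0;0 -0.2 0.3 0 0 0 0;0 -0.2 0.3 0 0 0 0;0 -0.2 0.3 0 0 0 0;0 0 0.2 0 0 0 0"

```text
time_s: 9.45
eef_pos: [0.5403, 0.0792, 0.174]
eef_rot: [0.245, 0.674, 0.656, 0.238]
wrist_force: [-0.6, -0.1, 0.3]
opening: -0.0
```

move_arm --rows "0 -0.1 0.2 0 0 0 0;0 -0.1 0.2 0 0 0 0;0 0 0 0 0 0 0"

```text
time_s: 9.75
eef_pos: [0.5416, 0.0792, 0.1699]
eef_rot: [0.245, 0.673, 0.655, 0.238]
wrist_force: [-0.1, 0.7, -0.8]
opening: 0.002
```

Run:
```python
from plan import *
from ov import draw
o=ctrl.get_obs();print(o["wrist_force"],o["eef_pos"])
c=ctrl.camera("wrist"); P[3]=.08; cv2.imwrite("pics/w4.png",draw(c,P,1,0,0,640,480))
p0,r0=cur()
for a in(.08,.04,0,-.015):print(a,delta(p0,r0,*pose((-160,0,6),a))[0])
```

```text
[-0.0517782   0.73203517 -0.80171689] [0.54157999 0.0791641  0.16994866]
0.08 [-0.14108766  0.09229774 -0.01474698]
0.04 [-0.1409837  -0.16370305  0.57226656]
0 [-0.1408624  -0.39602479  1.16904785]
-0.015 [-0.14081248 -0.47696361  1.39516469]
```

View pics/w4.png

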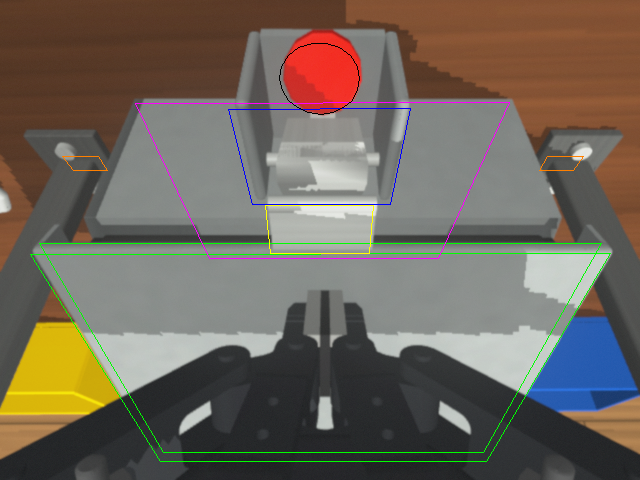

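The lid is at about 0.08 rad, with the tongue just reaching the nose near (320,200). Now I'll press it through the catch and gasket in small steps.

move_arm --rows "0 -0.1 0.2 0 0 0 0;0 -0.1 0.2 0 0 0 0;0 -0.1 0.2 0 0 0 0;0 0 0 0 0 0 0"

```text
time_s: 10.2
eef_pos: [0.5436, 0.0792, 0.1645]
eef_rot: [0.246, 0.673, 0.655, 0.239]
wrist_force: [-6.5, -0.4, 8.1]
opening: 0.005
```

move_arm --rows "0 -0.1 0.2 0 0 0 0;0 -0.1 0.2 0 0 0 0;0 0 0 0 0 0 0"

```text
time_s: 10.5
eef_pos: [0.5455, 0.0791, 0.1612]
eef_rot: [0.247, 0.673, 0.655, 0.24]
wrist_force: [-0.5, -0.2, 1.8]
opening: -0.001
```

move_arm --rows "0 -0.05 0.1 0 0 0 0;0 0 0.1 0 0 0 0;0 0 0 0 0 0 0"

```text
time_s: 10.8
eef_pos: [0.546, 0.079, 0.1585]
eef_rot: [0.246, 0.673, 0.655, 0.239]
wrist_force: [-0.7, 0.8, 0.1]
opening: -0.001
```

Run:
```python
from plan import *
from ov import draw
o=ctrl.get_obs();print(o["time_s"],o["wrist_force"],o["eef_pos"])
c=ctrl.camera("wrist"); P[3]=0.0; cv2.imwrite("pics/w5.png",draw(c,P,1,0,0,640,480))
p0,r0=cur()
for a in(.08,.04,0,-.015):print(a,delta(p0,r0,*pose((-160,0,6),a))[0])
```

```text
10.8 [-0.69111033  0.83069256  0.14396554] [0.54599249 0.07901051 0.15847734]
0.08 [-0.13843521  0.55985632 -1.19416473]
0.04 [-0.13823087  0.30287362 -0.60758041]
0 [-0.13800974  0.06955359 -0.01118874]
-0.015 [-0.13792255 -0.01176349  0.21479233]
```

View pics/w5.png

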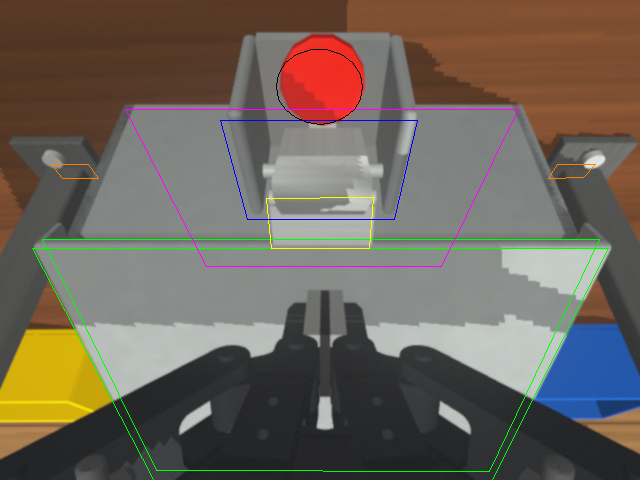

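Force peaked at about 10 N and then dropped to zero, and the nose now seems to cover the tongue tip at rows 195–207. I can't tell yet whether it has caught, so I'll press a bit further.

move_arm --rows "0 -0.05 0.1 0 0 0 0;0 0 0.1 0 0 0 0;0 0 0 0 0 0 0"

```text
time_s: 11.15
eef_pos: [0.5464, 0.079, 0.1563]
eef_rot: [0.246, 0.673, 0.655, 0.239]
wrist_force: [-5.5, -0.0, 8.7]
opening: 0.002
```

move_arm --rows "0 0 0.1 0 0 0 0;0 -0.05 0.1 0 0 0 0;0 0 0 0 0 0 0"

```text
time_s: 11.45
eef_pos: [0.5471, 0.079, 0.1547]
eef_rot: [0.246, 0.673, 0.655, 0.239]
wrist_force: [-13.0, -1.4, 15.5]
opening: -0.003
```

Run:
```python
from plan import *
c=ctrl.camera("wrist"); cv2.imwrite("pics/w6.png",cv2.resize(c["color"][20:260,200:440],(600,600)))
```

```text
(no output)
```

View pics/w6.png

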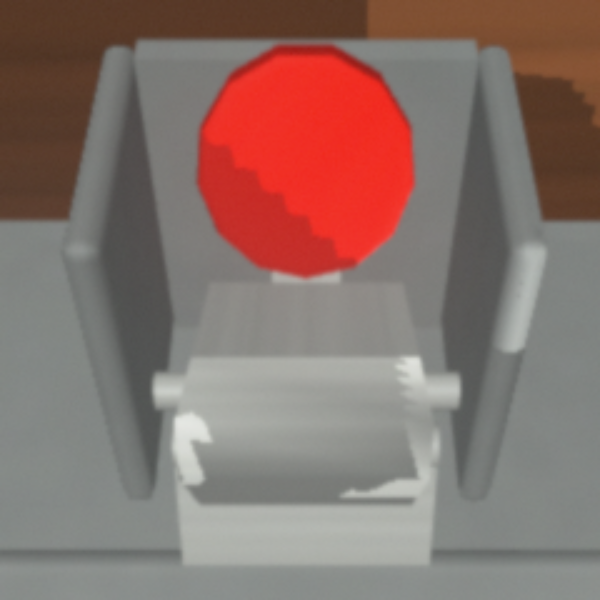

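move_arm --rows "0 0 0.1 0 0 0 0;0 -0.05 0.1 0 0 0 0;0 0 0 0 0 0 0"

```text
time_s: 11.8
eef_pos: [0.5474, 0.0791, 0.1539]
eef_rot: [0.246, 0.673, 0.655, 0.239]
wrist_force: [-38.2, -4.2, 41.5]
opening: 0.002
```

The force rose steeply to about 56 N, so the lid is on its lower stop. I'll back off now.

move_arm --rows "0 0 -0.2 0 0 0 0;0 0 -0.3 0 0 0 0;0 0 -0.5 0 0 0 0;0 0 -1 0 0 0 0;0 0 -1 0 0 0 0;0 0 -1 0 0 0 0;0 0 0 0 0 0 0;0 0 0 0 0 0 0"

```text
time_s: 12.6
eef_pos: [0.522, 0.0797, 0.1824]
eef_rot: [0.245, 0.673, 0.655, 0.238]
wrist_force: [0.6, -0.1, -0.0]
opening: 0.006
```

Run:
```python
from plan import *
from ov import draw
c=ctrl.camera("wrist"); ims=[]
for a in(.07,0): P[3]=a; ims.append(draw(c,P,1,0,0,640,290))
cv2.imwrite("pics/w7.png",np.vstack(ims))
cv2.imwrite("pics/w7b.png",cv2.resize(c["color"][20:260,200:440],(600,600)))
```

```text
(no output)
```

View pics/w7.png

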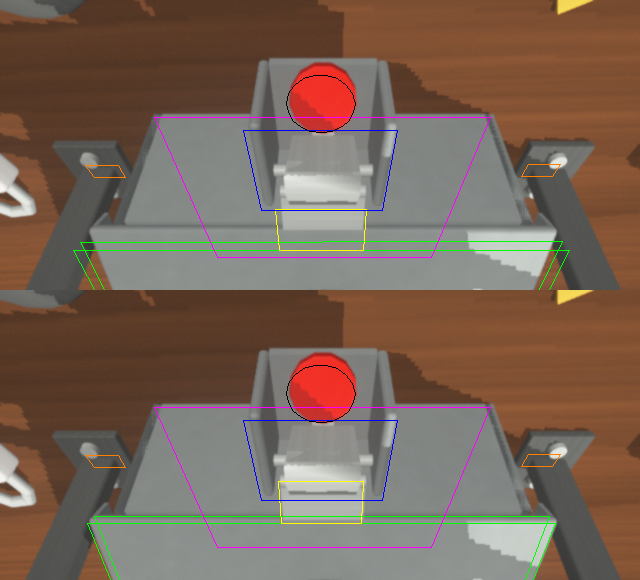

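View pics/w7b.png

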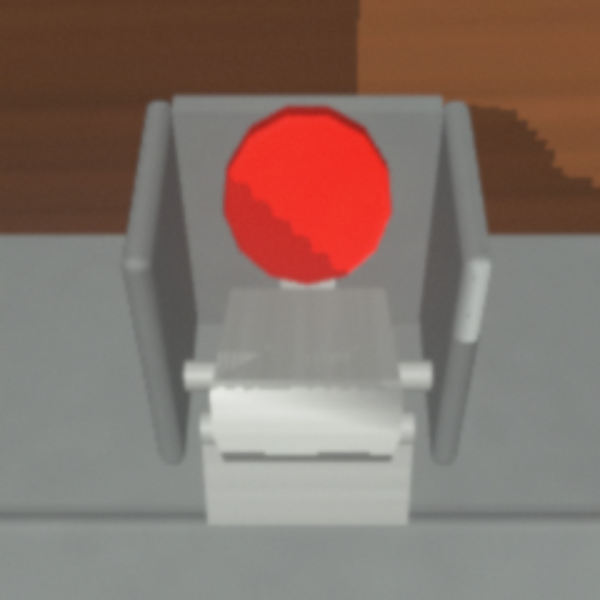

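With the finger withdrawn, the lid overlay fits 0 rad and not 0.07. The nose lies over the tongue and the red button is up. I'll retreat further and check once more.

move_arm --rows "0 0 -2 0 0 0 0;0 0 -2 0 0 0 0;0 0 -2 0 0 0 0;0 0 0 0 0 0 0;0 0 0 0 0 0 0;0 0 0 0 0 0 0"

```text
time_s: 13.25
eef_pos: [0.4838, 0.0806, 0.2278]
eef_rot: [0.245, 0.674, 0.655, 0.238]
wrist_force: [-0.2, 0.6, 0.5]
opening: -0.003
```

Run:
```python
from plan import *
from ov import draw
c=ctrl.camera("wrist"); ims=[]
for a in(.07,0): P[3]=a; ims.append(draw(c,P,1,0,0,640,290))
cv2.imwrite("pics/w8.png",np.vstack(ims))
c=ctrl.camera("scene"); a=cv2.imread("pics/scene0.png")
d=cv2.absdiff(c["color"],a).max(2)
for q in["padlock","hinge","bushing","gate_ring","screwdriver","screw_jar","wax_tin"]:
    r=ctrl.look_for("scene",q)
    if r:
        x0,y0,x1,y1=[int(v) for v in r[0]["bbox"]]; print(q,(x0,y0,x1,y1),round(float(r[0]["confidence"]),2),"diff mean",d[y0:y1,x0:x1].mean().round(1))
    else: print(q,"none")
print(ctrl.get_obs()["wrist_force"],ctrl.get_obs()["time_s"])
```

```text
padlock (339, 265, 356, 283) 0.51 diff mean 10.1
hinge none
bushing none
gate_ring (301, 243, 319, 257) 0.68 diff mean 17.2
screwdriver (284, 366, 298, 406) 0.67 diff mean 6.9
screw_jar (253, 108, 270, 131) 0.68 diff mean 6.9
wax_tin (326, 392, 350, 414) 0.72 diff mean 5.2
[-0.08605249 -0.51250909 -0.16523492] 13.7
```

View pics/w8.png

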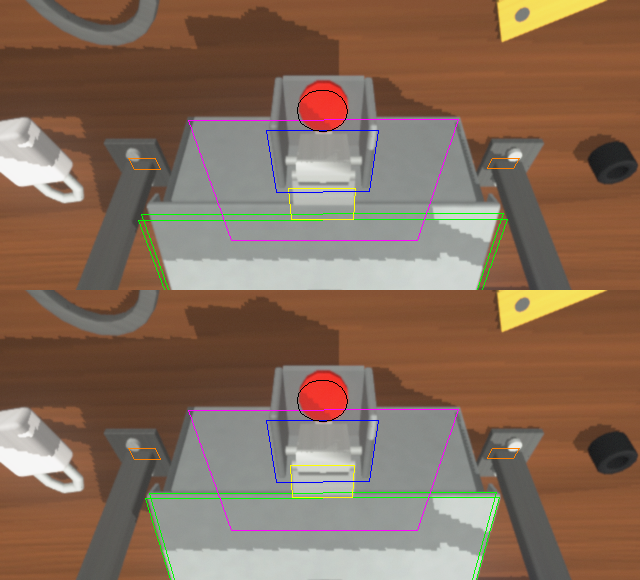

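The lid is still shut with its edge on the 0 rad model line (row 492 in the lower panel). The button is up at (323,395) and the tool is clear, so I'm handing in.

```bash
python3 -c "
from bench import ctrl
print(ctrl.hand_in())"
```

```text
the job is handed in; nothing more can be done
None
```

The lockbox lid is shut and held by its catch, with the red button up; I handed the job in at about 13.7 s of the 35 s allowed. I pressed near lid_press with the fingers closed and the tool leaning 40° under the ledge. I pushed along the lid's arc until it met its lower stop, then withdrew along the tool axis.

**Last checks:**
- **Lid and catch:** In the two wrist pictures taken with the finger off, about 0.7 s apart, the lid edge fits 0 rad and clearly not 0.07. The nose lies over the tongue.
- **Robot contact:** The wrist force reads about 0 N with the tool clear.
- **Loose things:** The networks found padlock, ring, screwdriver, jar and tin in the last scene picture; I made no numeric before/after comparison beyond small pixel differences there. They missed the hinge and bushing. Part of the yellow hinge and the bushing show in the last wrist picture, and no wrist force was seen away from the lid.

**What did not fully agree:**
- **Model fit:** My box model was 2–3 mm off, and the button overlay stayed about 5–10 px off.
- **Missed snap:** The force dropped to zero before the final push, so I did not see the exact moment the catch took.
- **Force peak:** The final push reached about 56 N at the fingertips, below the 120 N wrist limit. The 40 N limit is for the arm and gripper body, and I assumed the fingertips do not count as body.

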